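# Take the lint screen out of the trap and lay it down for scrubbing

## Task

Shut the lint trap's red inlet valve by turning it clockwise to its stop, then slide the blue-framed screen straight up out of its slots and lean it, blue bar uppermost, on the wire drip stand and let go of it so that it drains. Then pick it up again and lay it down gently, flat and lengthways along the middle of the green washboard, ready for scrubbing. Leave the yellow-framed screen in its slots and everything else where it stands.

Things in the scene. Friction and masses are not known exactly. Their poses are not given: they have to be found in the camera images.
- trap: Grey open-topped lint trap fixed to the slab: channel 180 mm long (its y), 74 wide (x), 115 high; origin centre of underside, z up. Screens stand across it in upright slots at y = +35 and -35 mm, 1.5 mm play each way. At +y the white inlet pipe (axis 85 mm up) carries the valve at y = +130 mm and turns down at 172 mm. Outlet elbow 60 mm high at y = -60 mm, beside the +x wall, out to x = +90 mm
- blue_screen: Lint screen, blue frame, steel mesh: flat panel 150 mm long (its z), 58 wide (y), 8 thick (x), 90 to 170 g, balanced and with origin at its centre, faces alike. Stands upright in one or other slot of the trap, its x along the trap's y, lower edge 6 mm above the slab, top edge 156 mm: its solid blue top bar (40 mm) shows above the trap's walls, 70 mm from the yellow screen
- yellow_screen: The same panel with a yellow frame, standing in the other slot of the trap; to be left there
- valve (a joint): Quarter-turn valve handle turning about the vertical: 0 = open, bar along the pipe (the trap's y); grows clockwise seen from above; 1.571 rad = end stop, shut, bar square across the pipe (along the trap's x). Light friction (0.12 N m), stays where it is left
- valve_grip (a point): Point on the valve's turning axis at mid-height of the red bar handle, 134 mm above the slab. The bar is 60 mm long, 12 mm thick and 24 mm tall (122 to 146 mm up); free space for fingertips down to 118 mm
- drip_stand: Wire easel of 8 mm rod screwed to the slab; origin on the slab under its middle, z up; x -81 to +66, y +-31, height 116 mm. Two back wires 30 mm apart (along y) slope at 35 degrees from vertical, rising towards -x, 105 mm long. At their foot a ledge square to them, 20 mm deep, with an upturned lip on its +x side, takes a panel's lower edge; the panel's top then leans towards -x
- stand_seat (a point): Centre of a screen leaning properly on the drip stand, lower edge on the ledge, face against the back wires, long axis 35 degrees from vertical with its top towards the stand's -x: straight above the stand's origin, 95 mm above the slab. The screen's sides overhang the wires by 10 mm each
- washboard: Green ribbed plastic washboard lying flat on the slab, does not move, 290 mm long (its x), 130 mm wide (its y), flat rib tops 20 mm above the slab; origin at the centre of its underside, z up. A screen lying on it has its centre 24 mm above the slab
- brush: Scrubbing brush with a wooden handle, 220 mm long (its x), 46 mm wide, 44 mm tall, bristles down, loose, beside the washboard; origin under its middle
- tin: Steel tin with a twist cap, 80 mm across, 115 mm tall, loose; origin at the centre of its underside
- soap_dish: White dish 115 x 80 mm with a bar of soap, 36 mm tall, loose; origin at the centre of its underside
- scoop_mug: Orange plastic mug, 72 mm across, 70 mm tall, handle at its +y, loose; origin at the centre of its underside
Not all that is in view belongs to the job. Of the things that look like the blue_screen, the largest one is meant.

How it is judged:
By the outcome, as a careful person would: the job done as asked, in the order asked, and still so for the second after the job is handed in, with the robot touching nothing.
It also fails if it takes over 69 s, if anything falls off the work surface, if the arm or the gripper's body presses on something with over 40 N, if the wrist force passes 120 N, or if a joint passes its speed limit or range.

## Robot

A 6-joint arm with a two-finger parallel gripper is mounted at the origin on the work surface. World frame = base frame: x ahead of the robot, y to its left, z up, the work surface at z = 0. Lengths are in m, angles in degrees, forces in N, time in s.
With the tool pointing down it reaches from about 0.25 to 0.725 m from the base axis. Payload 9.7 kg.
Tool frame: the origin (TCP) lies at the very end of the fingers, on their centre line; the grasp point (between the pads) lies 19 mm behind it (bot.pinch_z is the distance from the TCP to the grasp point, in m); x points along the fingers, z is the direction in which the jaws open and shut, and the axes are right-handed (so a half turn about x gives the same grasp; the last joint's range is limited). The gripper opens to 85 mm and grips with 20 to 120 N. Pads are 22 mm wide; open, the fingers measure 114 mm over their backs; the gripper's body (76 mm by 85 mm) begins 54 mm behind the grasp point. The pads swing forward as they close: fully open they stand 13 mm farther back than shut.
Start: joints at [75.516, 4.979, 10.078, 95.1, 0, 90], TCP at [0.138, 0.533, 0.231] pointing down, gripper open.
Joint ranges: [-179.16, 179.16], [-48.56, 103.87], [-65.8, 70.77], [-126.05, 130.52], [-82.76, 87.17], [-180, 180]. Speed limits (degrees/s): [127.2, 127.2, 147.25, 180, 180, 180].

## Interface

Orientations are given as [roll, pitch, yaw] about the fixed x, y, z axes, in that order (R = Rz(yaw) Ry(pitch) Rx(roll)).
In Python, from workcell import bot gives the robot as it stands.
- The arm moves only by the tool play_rows, never from a script. Its argument "rows" is a list of rows, each a list of 3 entries, a list of its own where there are three numbers: the shift along the tool's x, y, z in cm, then the turn about the tool's x in degrees, then the finger opening in cm, from 0 to 8.54. A call has 1 to 12 rows; each row is the pose to reach, as a shift and turn from the pose commanded when the call began, along the tool's axes at that moment; what a row does not reach only later rows make up. A row lasts 1/12 s, in which the tool goes at most 41.7 mm and 7.16 degrees, less where a joint would pass 70% of its speed; a pose out of reach is approached as far as the arm can. A call with a gripper value outside its range is refused whole. The fingers move at their own pace and stop on an object; "squeeze" is the grip in N (left out, the last holds). Time passes only in rows, so rows that repeat a pose let the fingers close. It gives the time, the measured TCP pose, the force and the opening at its end, in the units of the state.
- bot.get_obs(): the state, without advancing time (a new reading comes with each control period).
- bot.camera(name): name is "side" or "top"; returns (picture, depth): 480x640x3 uint8, blue, green, red; 480x640 float32, m along the optical axis (not along the pixel's ray), 0 where there is no reading.
- bot.camera_model(name): a dict with "fx", "fy", "cx", "cy" (pixels), "origin" and "attitude" of the camera in the world. Camera axes: x right, y down, z forward; pixel columns grow to the right and rows downward; lengths in m; the calibration is good to about 2 mm. A picture is of the moment at which its call begins. camera_model takes no time and is no camera call.
- bot.job_done(): hands the job in, once; it reports no verdict.
The state is a dict: "time": time; "q": joint angles; "qd": joint speeds; "joint_efforts": joint torques, N m; "ee_pos": TCP position; "tcp_rot": TCP orientation; "wrist_force": force on the tool from outside, world axes, zero at the start; "torque": the same for the moment, N m; "opening": finger opening in m.
Only numpy, scipy, OpenCV 4.12 (cv2) and the standard library are available. Lean on these libraries where they do the work, as an engineer would, in place of code of your own. Each camera call takes 0.05 s, during which the arm holds its last target.

## Working session

There is one attempt and no reset: what is moved stays moved. The work goes in short steps, Python scripts to look and compute and a tool call to move; the robot and the scene stay as the last step left them, time stands still between calls to the robot, and variables do not carry over. Pictures are saved under pics/ and viewed, and the job is handed in when it is done.

Besides the shell and the picture viewer there is one more tool, called as a command line: name --argument value ..., lists and objects as JSON in quotes. play_rows: Moves the arm, as the interface text tells. Its arguments: {"type":"object","properties":{"rows":{"type":"array"},"squeeze":{"type":"number"}},"required":["rows"]}

```bash
ls; mkdir -p pics
python3 - <<'E'
from workcell import bot
import cv2,numpy as np
for n in("top","side"):
    p,d=bot.camera(n); cv2.imwrite(f"pics/{n}0.png",p); np.save(f"{n}0.npy",d); print(n,bot.camera_model(n))
print(bot.get_obs(), bot.pinch_z)
E
```

```text
pics
top {'fx': 468.1379961781389, 'fy': 468.1379961781389, 'cx': 315.828930857725, 'cy': 239.81670035435656, 'origin': array([ 0.49622   , -0.08928153,  1.39767335]), 'attitude': array([-1.76225944e+02, -1.16885562e-01, -9.12566945e+01])}
side {'fx': 577.9415059902989, 'fy': 577.9415059902989, 'cx': 322.2588453228331, 'cy': 238.69061687346675, 'origin': array([0.45698344, 0.82904311, 1.17791929]), 'attitude': array([-139.19147362,    0.32011346, -171.29911858])}
{'time': 0.1, 'q': array([7.55148093e+01, 5.00926299e+00, 1.00397437e+01, 9.50997847e+01,
       7.98483593e-04, 8.99984803e+01]), 'qd': array([ 0.0055976 , -0.10403837,  0.17258866, -0.15694444,  0.00017748,
       -0.10710832]), 'joint_efforts': array([ 5.82006451e-04, -5.21563661e+01,  4.65654230e+01,  1.59541512e-02,
        3.41951329e-05, -2.94185293e-05]), 'ee_pos': array([0.13751718, 0.53232291, 0.23064807]), 'tcp_rot': array([ 179.3383781 ,   89.93069145, -105.14529343]), 'wrist_force': array([ 0.84108892,  0.67260984, -0.04241893]), 'torque': array([-0.03046521,  0.01520579, -0.01658268]), 'opening': 0.085493983979361} 0.0187
```

View pics/top0.png

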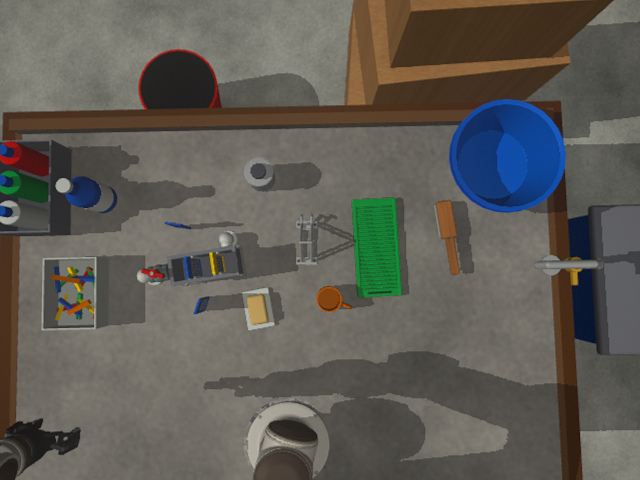

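View pics/side0.png

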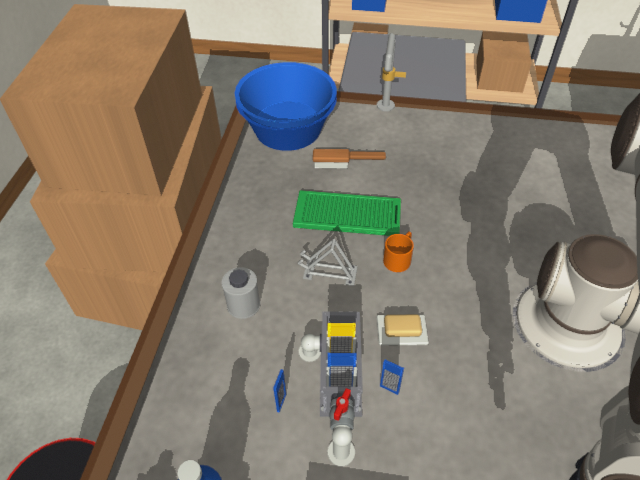

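The things that could be taken for the blue screen are:
- The one standing in the trap, top (190,267), side (342,362).
- A small one lying at top (201,305), side (392,377).
- A small one at top (178,225), side (280,390).

The one in the trap is the largest and matches the description. I'll check it in a close crop.

```bash
cat > h.py <<'E'
import numpy as np,cv2
from scipy.spatial.transform import Rotation as R
from workcell import bot
def cam(n):
    m=bot.camera_model(n); return m,R.from_euler('xyz',m['attitude'],degrees=True).as_matrix(),np.array(m['origin'])
def cloud(n,d):
    m,Rm,o=cam(n); v,u=np.mgrid[:480,:640]
    P=np.stack([(u-m['cx'])/m['fx']*d,(v-m['cy'])/m['fy']*d,d],-1)
    return P@Rm.T+o
def proj(n,p):
    m,Rm,o=cam(n); c=(np.atleast_2d(p)-o)@Rm
    return np.c_[m['fx']*c[:,0]/c[:,2]+m['cx'],m['fy']*c[:,1]/c[:,2]+m['cy']]
E
python3 - <<'E'
from h import *
a=cv2.imread('pics/top0.png')[210:330,130:420]; cv2.imwrite('pics/c1.png',cv2.resize(a,None,fx=2.7,fy=2.7,interpolation=2))
b=cv2.imread('pics/side0.png')[220:470,240:440]; cv2.imwrite('pics/c2.png',cv2.resize(b,None,fx=2.4,fy=2.4,interpolation=2))
for n in('top','side'):
    d=np.load(n+'0.npy');P=cloud(n,d);im=cv2.imread(f'pics/{n}0.png')
    hsv=cv2.cvtColor(im,cv2.COLOR_BGR2HSV);H,S,V=hsv[...,0],hsv[...,1],hsv[...,2]
    ok=(d>0)&(P[...,0]>.2)&(P[...,0]<.8)&(abs(P[...,1])<.45)
    print(n,'slab z',np.median(P[...,2][ok]))
    for c,lo,hi in(('blue',105,130),('yellow',22,35),('green',50,75),('red',0,4)):
        mk=(ok&(H>=lo)&(H<=hi)&(S>150)&(V>60)).astype(np.uint8)
        k,L,st,ce=cv2.connectedComponentsWithStats(mk)
        for i in range(1,k):
            if st[i,4]>25:
                q=P[L==i]; print(c,st[i],q.mean(0).round(4),q.min(0).round(3),q.max(0).round(3))
E
```

```text
top slab z 0.00206494645750277
blue [165 222  16   4  32] [0.6344 0.3027 0.1045] [0.63  0.282 0.048] [0.639 0.321 0.119]
blue [183 257   7  21  70] [0.5134 0.2517 0.1561] [0.487 0.245 0.147] [0.54  0.26  0.162]
blue [194 299   7  15  34] [0.4068 0.2341 0.1111] [0.389 0.227 0.095] [0.426 0.242 0.118]
yellow [209 252  10  22 128] [0.5229 0.1814 0.1465] [0.496 0.176 0.103] [0.552 0.191 0.163]
green [ 352  198   50   99 4194] [ 0.5625 -0.2717  0.0197] [ 0.419 -0.341  0.006] [ 0.707 -0.203  0.031]
red [141 269  24   9 111] [0.4995 0.3431 0.1454] [0.488 0.317 0.131] [0.511 0.374 0.154]
side slab z 0.0010330584820559263
blue [328 353  28  14 363] [0.5114 0.2549 0.1409] [0.484 0.245 0.112] [0.539 0.261 0.161]
blue [380 360  23  34 264] [0.4072 0.2372 0.0785] [ 0.387  0.228 -0.   ] [0.427 0.247 0.118]
blue [274 370  12  42 190] [0.6337 0.308  0.0806] [0.628 0.281 0.003] [0.64  0.325 0.12 ]
yellow [327 323  29  16 371] [0.5216 0.185  0.1398] [0.493 0.137 0.059] [0.558 0.193 0.162]
green [ 293  191  107   44 3815] [ 0.5617 -0.264   0.0181] [ 0.417 -0.341 -0.003] [ 0.706 -0.198  0.028]
red [334 388  17  32 256] [0.4987 0.3508 0.1424] [0.486 0.318 0.102] [0.512 0.376 0.15 ]
```

View pics/c1.png

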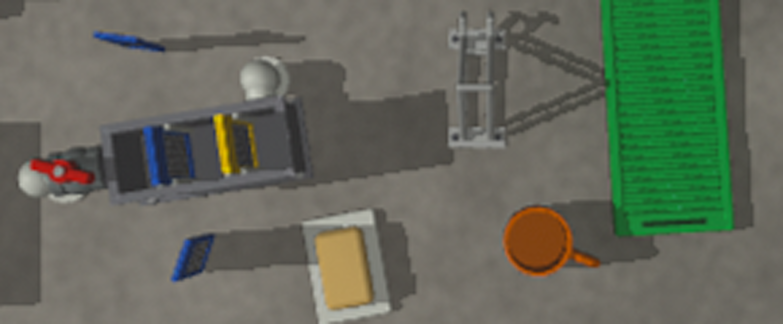

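View pics/c2.png

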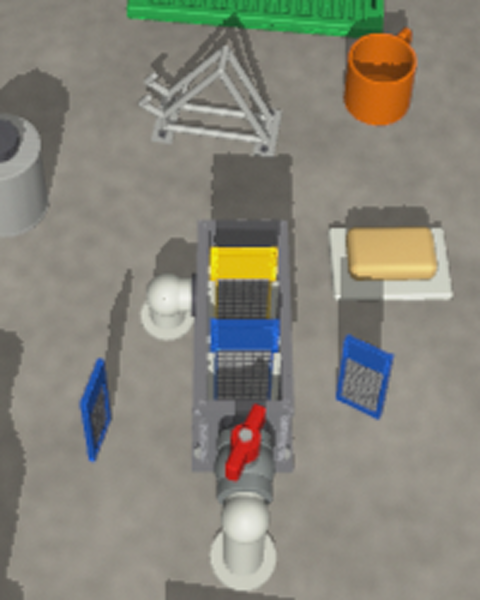

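The crop confirms it. The blue screen in the trap (crop pixel 168,155) is the big one, and the two standing blue decoys are only about 120 mm tall. The valve bar already looks a little off the pipe line. Next I'll measure the trap, valve, stand and washboard.

```bash
cat > m.py <<'E'
from h import *
tr=None
for n in('top','side'):
    d=np.load(n+'0.npy');P=cloud(n,d);im=cv2.imread(f'pics/{n}0.png')
    hsv=cv2.cvtColor(im,cv2.COLOR_BGR2HSV);H,S,V=[hsv[...,i].astype(int) for i in range(3)]
    X,Y,Z=P[...,0],P[...,1],P[...,2]
    ok=(d>0)&(X>.2)&(X<.8)&(abs(Y)<.45)
    def rect(mk,name):
        p=P[mk][:,:2].astype(np.float32)
        (c,s,a)=cv2.minAreaRect(p*1000); q=p-p.mean(0); w,v=np.linalg.eigh(q.T@q)
        print(n,name,len(p),'c',np.round(c,1),'s',np.round(s,1),'a',round(a,1),'mean',(p.mean(0)*1000).round(1),'pca',np.degrees(np.arctan2(v[1,1],v[0,1])).round(1),'z',np.median(P[mk][:,2]).round(4))
    box=(X>.45)&(X<.58)&(Y>.10)&(Y<.32)
    rect(ok&box&(Z>.105)&(Z<.121)&(S<60),'rim')
    rect(ok&(H<5)&(S>150)&(V>60)&(X>.47)&(X<.53)&(Y>.3)&(Z>.12),'bar')
    rect(ok&(H>105)&(H<130)&(S>150)&(Z>.14)&(X>.47)&(X<.55),'blue')
    rect(ok&(H>20)&(H<35)&(S>120)&(Z>.14)&(X>.47)&(X<.57)&(Y>.15),'yellow')
    rect(ok&(H>50)&(H<75)&(S>130)&(Z>.012)&(Z<.028),'board')
    st=ok&(X>.48)&(X<.68)&(Y>-.12)&(Y<.06)&(Z>.012)&(S<60)
    rect(st,'stand')
    np.save(n+'_st.npy',P[st])
E
python3 m.py
```

```text
top rim 741 c [518.  223.1] s [ 82.1 198.6] a 8.1 mean [518.2 221.7] pca 98.6 z 0.1158
top bar 111 c [499.8 345.1] s [57.5 20.8] a 70.7 mean [499.5 343.1] pca 73.6 z 0.1461
top blue 70 c [513.1 252.2] s [53.8  7.8] a 9.3 mean [513.4 251.7] pca -171.5 z 0.1564
top yellow 94 c [523.6 183.6] s [57.1  9. ] a 7.9 mean [523.5 182.4] pca -171.8 z 0.1559
top board 4167 c [ 562.9 -271.8] s [288.  130.6] a 2.0 mean [ 561.9 -271.8] pca -178.2 z 0.0198
top stand 322 c [595.6 -23.1] s [129.  136.8] a 86.9 mean [593.2 -65. ] pca 179.6 z 0.0625
side rim 1255 c [516.6 217.7] s [ 82.  199.7] a 8.0 mean [516.2 224. ] pca 97.9 z 0.1147
side bar 254 c [498.8 347.2] s [58.2 21.8] a 86.0 mean [498.6 351. ] pca 74.2 z 0.1447
side blue 198 c [512.2 252.5] s [53.8 11.8] a 9.1 mean [511.8 254.4] pca -171.7 z 0.1532
side yellow 199 c [520.9 184. ] s [56.5 12.1] a 7.6 mean [520.9 184.9] pca -172.2 z 0.1531
side board 3582 c [ 562.  -270.2] s [288.2 137.9] a 1.2 mean [ 560.6 -267.2] pca -178.2 z 0.0188
side stand 616 c [592.  -62.6] s [ 45.2 135.7] a 89.3 mean [588.8 -63. ] pca 177.4 z 0.0533
```

Run:
```python
from h import *
a=cv2.imread('pics/top0.png')[200:280,285:365]; cv2.imwrite('pics/c3.png',cv2.resize(a,None,fx=7,fy=7,interpolation=2))
b=cv2.imread('pics/side0.png')[225:295,290:370]; cv2.imwrite('pics/c4.png',cv2.resize(b,None,fx=8,fy=8,interpolation=2))
```

```text
(no output)
```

View pics/c3.png

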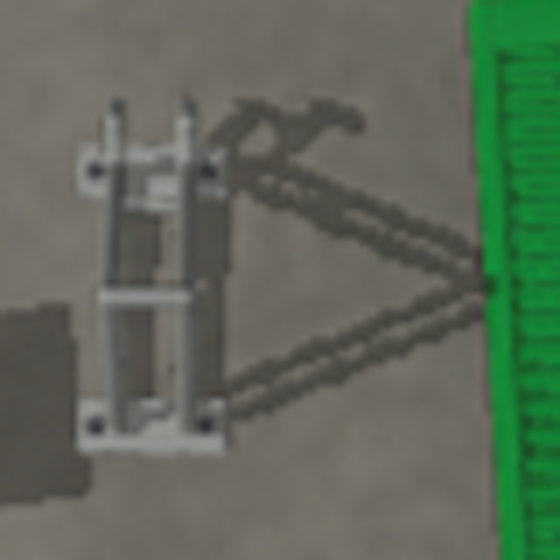

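View pics/c4.png

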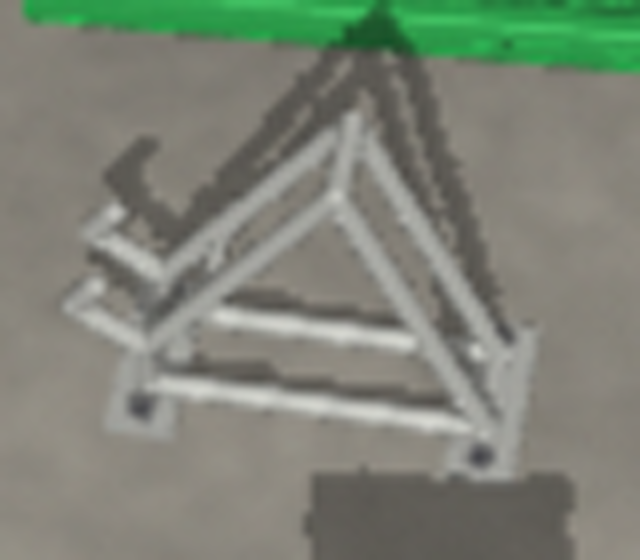

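```bash
cat > fit.py <<'E'
from h import *
from scipy.optimize import least_squares
def segs():
    s=[]
    for y in(-15,15):
        s+=[((36.4,y,29),(-23.8,y,113)),((38.7,y,25.7),(61.7,y,41.8)),((61.7,y,41.8),(56,y,50)),((-23.8,y,113),(-77,y,5))]
    s+=[((-23.8,-15,113),(-23.8,15,113))]
    return np.array(s,float)
S=segs()
def dist(q):
    a,b=S[:,0],S[:,1];ab=b-a
    t=np.clip(np.einsum('nij,ij->ni',q[:,None]-a,ab)/(ab**2).sum(1),0,1)
    return np.linalg.norm(q[:,None]-(a+t[...,None]*ab),axis=2).min(1)
for n in('top','side','both'):
    p=np.vstack([np.load(k+'_st.npy') for k in(('top','side') if n=='both' else (n,))])*1000
    p=p[(p[:,2]>22)&(p[:,1]>-100)&(p[:,1]<-30)]
    def f(v):
        c,s=np.cos(v[2]),np.sin(v[2]);x=p[:,0]-v[0];y=p[:,1]-v[1]
        return dist(np.c_[c*x+s*y,-s*x+c*y,p[:,2]])-4
    r=least_squares(f,[592,-62,0],loss='soft_l1',f_scale=3,x_scale=[1,1,.02])
    print(n,len(p),r.x[:2].round(1),np.degrees(r.x[2]).round(2),'med',np.median(abs(f(r.x))).round(2))
v=r.x
c,s=np.cos(v[2]),np.sin(v[2]);Rm=np.array([[c,-s,0],[s,c,0],[0,0,1]])
for n,(x0,y0,k) in(('top',(285,200,7)),('side',(290,225,8))):
    im=cv2.imread(f'pics/{n}0.png')[y0:y0+80,x0:x0+80];im=cv2.resize(im,None,fx=k,fy=k)
    for a,b in S:
        e=[(((proj(n,(Rm@w+[v[0],v[1],0])/1000)[0]+.5-[x0,y0])*k)).astype(int) for w in(a,b)]
        cv2.line(im,tuple(map(int,e[0])),tuple(map(int,e[1])),(0,0,255),1)
    cv2.imwrite(f'pics/f_{n}.png',im)
E
python3 fit.py
python3 - <<'E'
import cv2,numpy as np
a=cv2.imread('pics/f_top.png');b=cv2.imread('pics/f_side.png')
o=np.zeros((560,800,3),np.uint8);a=cv2.resize(a,(400,400));b=cv2.resize(b,(400,400));o[:400,:400]=a;o[:400,400:]=b;cv2.imwrite('pics/f_both.png',o[:400])
E
```

```text
top 304 [599.9 -65.1] -1.44 med 0.91
side 517 [597.4 -65.1] -1.42 med 1.18
both 821 [598.6 -65.1] -1.29 med 1.19
```

View pics/f_both.png

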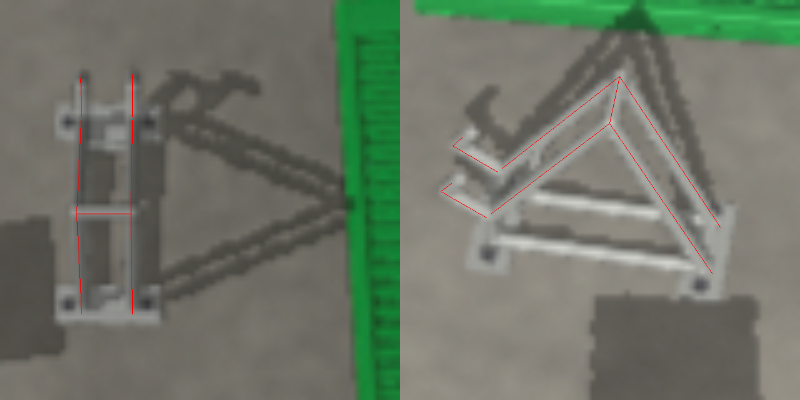

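```bash
cat >> h.py <<'E'
def go(tgt,jaw=None,ob=None):
    """tgt TCP world m; jaw = wanted jaw-axis bearing deg (mod 180)."""
    ob=ob or bot.get_obs(); Rt=R.from_euler('xyz',ob['tcp_rot'],degrees=True).as_matrix()
    d=Rt.T@(np.array(tgt)-ob['ee_pos'])*100
    j=np.degrees(np.arctan2(Rt[1,2],Rt[0,2]))
    t=0 if jaw is None else -((jaw-j+90)%180-90)
    print('shift cm',d.round(2),'jaw now',j.round(2),'turn',round(t,2),'q6',ob['q'][5].round(1),'t',ob['time'])
    return d,t
E
python3 - <<'E'
from h import *
ob=bot.get_obs();print(R.from_euler('xyz',ob['tcp_rot'],degrees=True).as_matrix().round(3))
go([.4993,.3467,.19],163.9); go([.4993,.3467,.119],163.9)
E
```

```text
[[-0.    -0.968  0.25 ]
 [-0.001  0.25   0.968]
 [-1.     0.    -0.001]]
shift cm [  4.08 -39.67  -8.92] jaw now 75.52 turn -88.38 q6 90.0 t 0.1
shift cm [ 11.18 -39.67  -8.91] jaw now 75.52 turn -88.38 q6 90.0 t 0.1
```

play_rows --rows '[[[4,-39.7,-8.9],-88.4,8.5],[[4,-39.7,-8.9],-88.4,8.5],[[4,-39.7,-8.9],-88.4,8.5],[[4,-39.7,-8.9],-88.4,8.5],[[4,-39.7,-8.9],-88.4,8.5],[[4,-39.7,-8.9],-88.4,8.5],[[4,-39.7,-8.9],-88.4,8.5],[[4,-39.7,-8.9],-88.4,8.5],[[4,-39.7,-8.9],-88.4,8.5],[[4,-39.7,-8.9],-88.4,8.5],[[4,-39.7,-8.9],-88.4,8.5],[[4,-39.7,-8.9],-88.4,8.5]]'

```text
time: 1.1
ee_pos: [0.503, 0.3442, 0.1893]
tcp_rot: [82.9, 89.9, -120.9]
wrist_force: [-0.5, 1.4, -0.6]
opening: 0.0847
```

Run:
```python
from h import *
go([.4993,.3467,.119],163.9)
```

```text
shift cm [ 7.03 -0.1   0.44] jaw now 156.2 turn -7.7 q6 -31.8 t 1.1
```

play_rows --rows '[[[0,0,0],-2.5,8.5],[[0,0,0],-2.5,8.5],[[0,0,0],-2.5,8.5]]'

```text
time: 1.35
ee_pos: [0.4996, 0.3469, 0.1909]
tcp_rot: [54.0, 90.0, -147.6]
wrist_force: [-0.1, 0.2, -0.3]
opening: 0.0847
```

Run:
```python
from h import *
go([.4993,.3467,.119],163.9)
```

```text
shift cm [7.19 0.03 0.02] jaw now 158.47 turn -5.43 q6 -33.7 t 1.35
```

play_rows --rows '[[[3,0,0],-5.4,8.5],[[5,0,0],-5.4,8.5],[[6.5,0,0],-5.4,8.5],[[7.1,0,0],-5.4,8.5],[[7.1,0,0],-5.4,4],[[7.1,0,0],-5.4,2],[[7.1,0,0],-5.4,0.5],[[7.1,0,0],-5.4,0.5],[[7.1,0,0],-5.4,0.5],[[7.1,0,0],-5.4,0.5],[[7.1,0,0],-5.4,0.5],[[7.1,0,0],-5.4,0.5]]' --squeeze 40

```text
time: 2.35
ee_pos: [0.5005, 0.3471, 0.1212]
tcp_rot: [-149.0, 89.9, 14.9]
wrist_force: [4.5, -1.5, 4.4]
opening: 0.0112
```

Run:
```python
from h import *
go([.4993,.3467,.119],98.2)
```

```text
shift cm [0.22 0.07 0.11] jaw now 163.96 turn 65.76 q6 -39.2 t 2.35
```

play_rows --rows '[[[0,0,0],6,0.5],[[0,0,0],12,0.5],[[0,0,0],18,0.5],[[0,0,0],24,0.5],[[0,0,0],30,0.5],[[0,0,0],36,0.5],[[0,0,0],42,0.5],[[0,0,0],48,0.5],[[0,0,0],54,0.5],[[0,0,0],59,0.5],[[0,0,0],62,0.5],[[0,0,0],62,0.5]]'

```text
time: 3.35
ee_pos: [0.501, 0.3467, 0.1212]
tcp_rot: [-104.8, 89.8, -3.0]
wrist_force: [6.5, -3.5, 3.0]
opening: 0.0116
```

Run:
```python
from h import *
go([.4993,.3467,.119],98.2);print(bot.get_obs()['torque'])
```

```text
shift cm [0.22 0.16 0.04] jaw now 101.74 turn 3.54 q6 23.0 t 3.35
[-0.68683914 -1.31546486 -0.13113669]
```

play_rows --rows '[[[0,0,0],2,0.5],[[0,0,0],4,0.5],[[0,0,0],6,0.5],[[0,0,0],7,0.5],[[0,0,0],7,0.5]]'

```text
time: 3.77
ee_pos: [0.501, 0.3466, 0.1212]
tcp_rot: [-103.2, 89.8, -8.2]
wrist_force: [7.0, -4.7, 4.2]
opening: 0.0111
```

Run:
```python
from h import *
go([.4993,.3467,.119],98.2);print(bot.get_obs()['torque'],bot.get_obs()['opening'])
```

```text
shift cm [0.22 0.17 0.02] jaw now 94.95 turn -3.25 q6 29.8 t 3.7667
[-0.91881187 -1.43116283  1.04977849] 0.011109239655836848
```

play_rows --rows '[[[0,0,0],5,3],[[0,0,0],5,8.5],[[0,0,0],5,8.5],[[0,0,0],5,8.5],[[-2,0,0],5,8.5],[[-6,0,0],5,8.5],[[-9,0,0],5,8.5],[[-9,0,0],5,8.5],[[-9,0,0],5,8.5]]'

```text
time: 4.52
ee_pos: [0.5003, 0.3476, 0.2123]
tcp_rot: [-53.0, 89.8, 37.1]
wrist_force: [-0.3, 0.6, -0.6]
opening: 0.0847
```

Run:
```python
from h import *
go([.4993,.3467,.119],98.2);go([.513,.2523,.21],8.2)
```

```text
shift cm [ 9.33  0.12 -0.11] jaw now 90.09 turn -8.11 q6 34.7 t 4.5167
shift cm [ 0.21 -1.26 -9.53] jaw now 90.09 turn 81.89 q6 34.7 t 4.5167
```

play_rows --rows '[[[0,-1.3,-9.5],82,8.5],[[0,-1.3,-9.5],82,8.5],[[0,-1.3,-9.5],82,8.5],[[0,-1.3,-9.5],82,8.5],[[0,-1.3,-9.5],82,8.5],[[0,-1.3,-9.5],82,8.5],[[0,-1.3,-9.5],82,8.5],[[0,-1.3,-9.5],82,8.5],[[0,-1.3,-9.5],82,8.5],[[0,-1.3,-9.5],82,8.5],[[0,-1.3,-9.5],82,8.5],[[0,-1.3,-9.5],82,8.5]]'

```text
time: 5.52
ee_pos: [0.5121, 0.2519, 0.2086]
tcp_rot: [-164.7, 89.9, -157.1]
wrist_force: [-0.3, -0.3, -0.4]
opening: 0.0849
```

play_rows --rows '[[[0,0,0],0,8.5],[[0,0,0],0,8.5]]'

```text
time: 5.68
ee_pos: [0.5123, 0.2519, 0.2091]
tcp_rot: [-165.0, 89.9, -156.8]
wrist_force: [0.7, -0.8, 0.4]
opening: 0.0849
```

Run:
```python
from h import *
go([.513,.2523,.122],8.2)
p,d=bot.camera('top');cv2.imwrite('pics/t1.png',cv2.resize(p[200:320,120:280],None,fx=5,fy=5))
p,d=bot.camera('side');cv2.imwrite('pics/s1.png',cv2.resize(p[300:480,220:460],None,fx=3.3,fy=3.3))
```

```text
shift cm [8.71 0.03 0.09] jaw now 8.16 turn -0.04 q6 108.0 t 5.6833
```

View pics/t1.png

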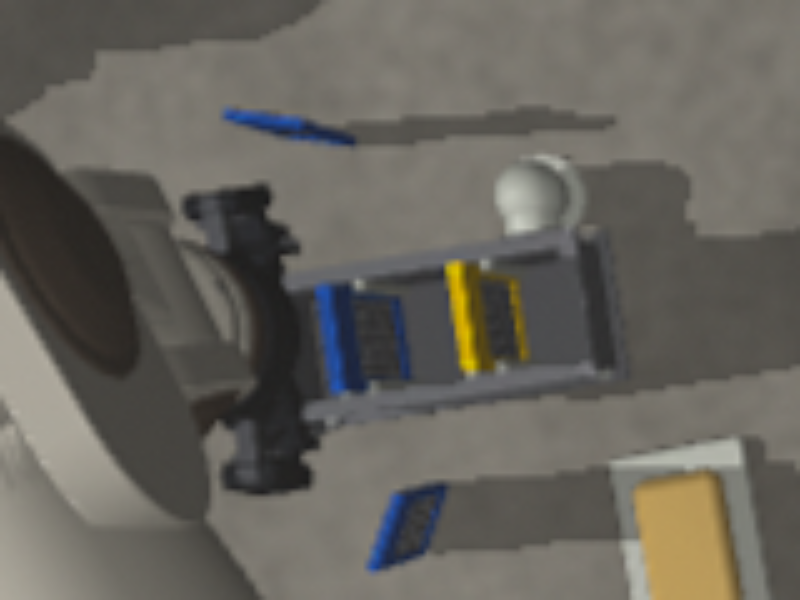

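View pics/s1.png

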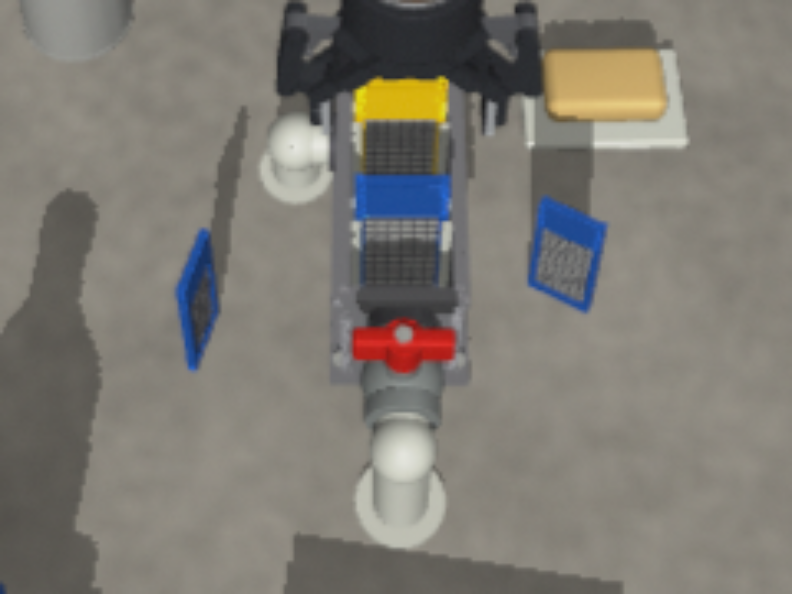

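The valve bar now lies square across the pipe (side crop 403,343), so it's shut. I'll grip the blue screen by its side edges.

play_rows --rows '[[[3,0,0.1],0,8.5],[[6,0,0.1],0,8.5],[[8,0,0.1],0,8.5],[[8.8,0,0.1],0,8.5],[[8.8,0,0.1],0,7],[[8.8,0,0.1],0,6],[[8.8,0,0.1],0,5],[[8.8,0,0.1],0,5],[[8.8,0,0.1],0,5],[[8.8,0,0.1],0,5]]' --squeeze 40

```text
time: 6.62
ee_pos: [0.5143, 0.2525, 0.1239]
tcp_rot: [19.1, 89.9, 27.1]
wrist_force: [-1.2, 0.3, 6.4]
opening: 0.0566
```

Run:
```python
from h import *
go([.513,.2523,.122],8.2);print(bot.get_obs()['wrist_force'])
```

```text
shift cm [ 0.18 -0.   -0.13] jaw now 8.0 turn -0.2 q6 108.2 t 6.6167
[-1.23476397  0.32978651  6.36944055]
```

play_rows --rows '[[[-0.5,0,0],0,5],[[-1.5,0,0],0,5],[[-3,0,0],0,5],[[-4.5,0,0],0,5],[[-6,0,0],0,5],[[-7.5,0,0],0,5],[[-9,0,0],0,5],[[-10.5,0,0],0,5],[[-12,0,0],0,5],[[-13.5,0,0],0,5],[[-14,0,0],0,5],[[-14,0,0],0,5]]'

```text
time: 7.62
ee_pos: [0.514, 0.2524, 0.264]
tcp_rot: [18.3, 89.9, 26.3]
wrist_force: [0.3, 0.5, -1.1]
opening: 0.0571
```

Run:
```python
from h import *
print(bot.get_obs()['wrist_force'])
p,d=bot.camera('side');cv2.imwrite('pics/s2.png',cv2.resize(p[200:480,180:520],None,fx=2,fy=2))
P=cloud('side',d);hsv=cv2.cvtColor(p,cv2.COLOR_BGR2HSV)
mk=(hsv[...,0]>105)&(hsv[...,0]<130)&(hsv[...,1]>150)&(abs(P[...,0]-.513)<.05)&(P[...,1]>.2)&(P[...,1]<.3)&(d>0)
q=P[mk];print(q.min(0),q.max(0),q.mean(0))
go([.598,-.065,.3],88.6)
```

```text
[ 0.26458818  0.53407286 -1.0708747 ]
[0.48368476 0.24607814 0.14542044] [0.54004809 0.26888861 0.31879491] [0.51143243 0.25527897 0.25363004]
shift cm [ -3.74 -32.59   3.93] jaw now 7.99 turn -80.61 q6 108.2 t 7.6667
```

View pics/s2.png

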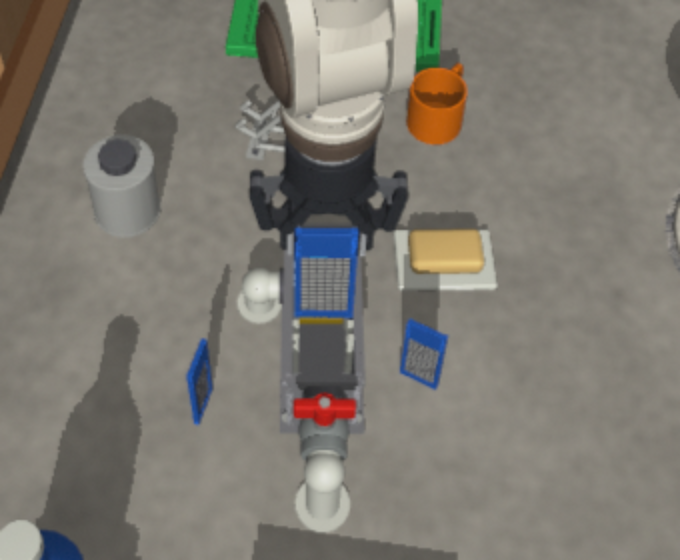

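play_rows --rows '[[[-3.5,0,0],0,5],[[-3.5,-3,0.7],0,5],[[-3.5,-6,1.6],-6,5],[[-3.5,-9.5,2.5],-13,5],[[-3.5,-13,3.5],-20,5],[[-3.5,-16.5,4.5],-27,5],[[-3.5,-20,5.5],-34,5],[[-3.5,-23.5,6.4],-41,5],[[-3.5,-27,7.3],-48,5],[[-3.5,-30,8],-55,5],[[-3.5,-32.5,8.5],-62,5],[[-3.5,-33,8.5],-68,5]]'

```text
time: 8.67
ee_pos: [0.6444, -0.0668, 0.2948]
tcp_rot: [116.7, 89.8, -167.1]
wrist_force: [0.3, 0.8, -1.3]
opening: 0.0571
```

play_rows --rows '[[[0,0,0],-6,5],[[0,0,0],-12,5],[[0,0,0],-12.6,5],[[0,0,0],-12.6,5]]'

```text
time: 9.0
ee_pos: [0.6435, -0.0628, 0.2963]
tcp_rot: [85.6, 89.9, 174.1]
wrist_force: [0.4, 0.3, -1.0]
opening: 0.0573
```

Run:
```python
from h import *
print(bot.get_obs()['wrist_force'])
go([.6435,-.0661,.175],88.6)
p,d=bot.camera('side');cv2.imwrite('pics/s3.png',cv2.resize(p[100:380,180:520],None,fx=2,fy=2))
p,d=bot.camera('top');cv2.imwrite('pics/t3.png',cv2.resize(p[170:310,230:400],None,fx=4.2,fy=4.2))
```

```text
[ 0.40305649  0.30837581 -0.95114258]
shift cm [12.13 -0.02 -0.33] jaw now 88.46 turn -0.14 q6 -4.0 t 9.0
```

View pics/s3.png

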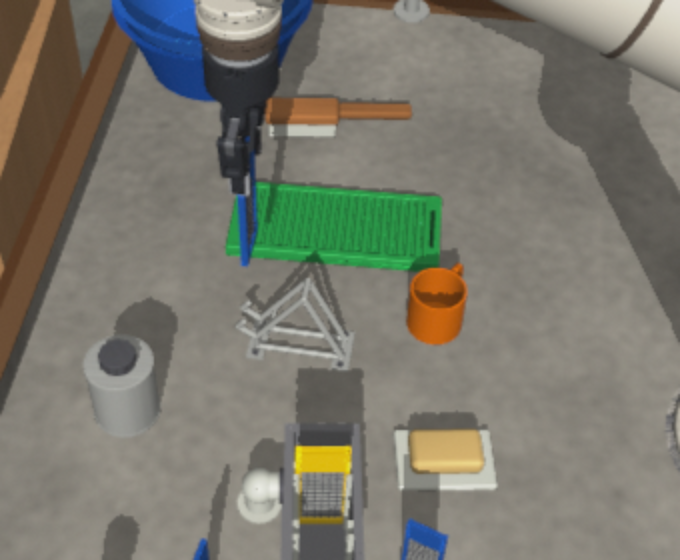

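View pics/t3.png

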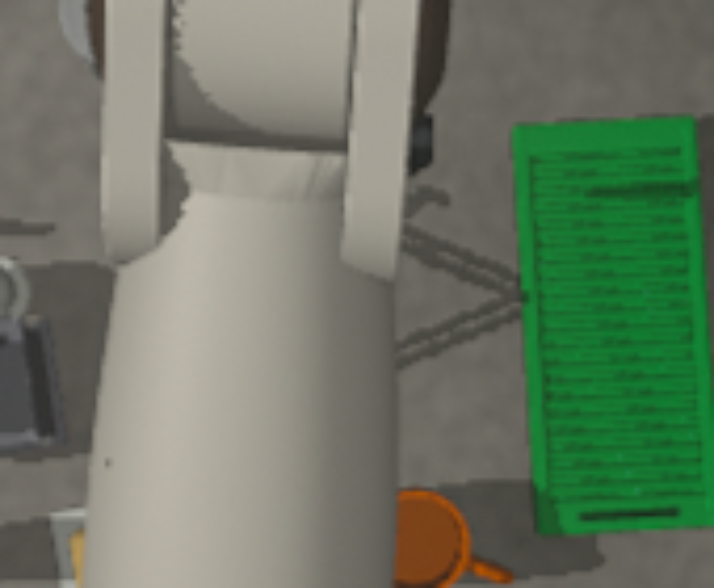

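```bash
cat > pan.py <<'E'
from h import *
def panel(lo,hi,cams=('side',)):
    out=[]
    for n in cams:
        p,d=bot.camera(n);P=cloud(n,d);hsv=cv2.cvtColor(p,cv2.COLOR_BGR2HSV)
        mk=(hsv[...,0]>100)&(hsv[...,0]<130)&(hsv[...,1]>120)&(d>0)&np.all((P>lo)&(P<hi),-1)
        k,L,st,_=cv2.connectedComponentsWithStats(mk.astype(np.uint8)); 
        out.append(P[mk])
    return np.vstack(out)
E
python3 - <<'E'
from pan import *
q=panel([.55,-.12,.02],[.72,0,.4]);print(len(q),q.min(0),q.max(0))
z=q[:,2]
for a in np.arange(.16,.34,.02):
    s=q[(z>=a)&(z<a+.02)]
    if len(s):print(a.round(2),len(s),np.median(s,0).round(4),s[:,0].min().round(4),s[:,0].max().round(4))
E
```

```text
225 [ 0.62897862 -0.09534402  0.17878968] [ 0.64818172 -0.02704689  0.36463765]
0.16 2 [ 0.6425 -0.0373  0.1793] 0.6423 0.6427
0.18 42 [ 0.6394 -0.0538  0.1892] 0.6358 0.6442
0.2 31 [ 0.6408 -0.0353  0.2099] 0.6381 0.6468
0.22 38 [ 0.6402 -0.0361  0.2296] 0.6377 0.6454
0.24 33 [ 0.6398 -0.0365  0.2487] 0.6368 0.6445
0.26 31 [ 0.6413 -0.0349  0.2712] 0.6368 0.6461
0.28 26 [ 0.6404 -0.0349  0.2892] 0.6374 0.6455
0.3 14 [ 0.6373 -0.0785  0.3089] 0.6365 0.6482
0.32 4 [ 0.6434 -0.0876  0.3289] 0.6416 0.6445
```

play_rows --rows '[[[3,0.1,-0.3],0,5],[[6,0.3,-0.3],0,5],[[9,0.3,-0.3],0,5],[[11.5,0.3,-0.3],0,5],[[12.8,0.3,-0.3],0,5],[[13.3,0.3,-0.3],0,5],[[13.6,0.3,-0.3],0,5],[[13.6,0.3,-0.3],0,5]]' --squeeze 30

```text
time: 9.82
ee_pos: [0.6407, -0.0656, 0.1616]
tcp_rot: [-97.7, 90.0, -9.1]
wrist_force: [0.2, 0.0, -1.8]
opening: 0.0568
```

Run:
```python
from h import *
print(bot.get_obs()['wrist_force'])
go([.6405,-.0661,.155],88.6)
p,d=bot.camera('side');cv2.imwrite('pics/s4.png',cv2.resize(p[170:300,260:400],None,fx=4.5,fy=4.5))
```

```text
[ 0.23669273  0.04082773 -1.7637986 ]
shift cm [ 0.66  0.02 -0.05] jaw now 88.56 turn -0.04 q6 -4.4 t 9.8167
```

View pics/s4.png

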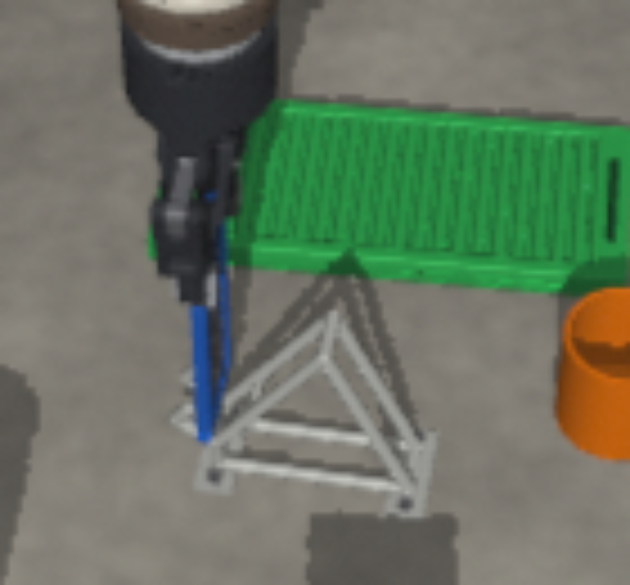

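play_rows --rows '[[[0.3,0,0],0,5],[[0.6,0,0],0,5],[[0.8,0,0],0,5],[[0.8,0,0],0,5]]'

```text
time: 10.2
ee_pos: [0.6406, -0.0657, 0.1533]
tcp_rot: [172.9, 90.0, -98.5]
wrist_force: [-0.9, -0.8, -1.6]
opening: 0.0571
```

Run:
```python
from h import *
print(bot.get_obs()['wrist_force'])
go([.6405,-.0661,.1536],88.6)
```

```text
[-0.85887548 -0.79059892 -1.58995472]
shift cm [-0.03  0.01 -0.04] jaw now 88.58 turn -0.02 q6 -4.4 t 10.2
```

play_rows --rows '[[[0.2,0.5,0],0,5],[[0.3,1.1,0],0,5],[[0.4,1.7,0],0,5],[[0.5,2.2,0],0,5],[[0.6,2.8,0],0,5],[[0.7,3.4,0],0,5],[[0.8,3.4,0],0,5]]'

```text
time: 10.78
ee_pos: [0.6066, -0.065, 0.1472]
tcp_rot: [-95.1, 89.8, -6.5]
wrist_force: [-2.7, 0.6, 13.8]
opening: 0.057
```

Run:
```python
from h import *
print(bot.get_obs()['wrist_force'],bot.get_obs()['ee_pos'])
p,d=bot.camera('side');cv2.imwrite('pics/s5.png',cv2.resize(p[170:300,260:400],None,fx=4.5,fy=4.5))
```

```text
[-2.68616431  0.58749901 13.81346622] [ 0.60664936 -0.06501798  0.14718067]
```

View pics/s5.png

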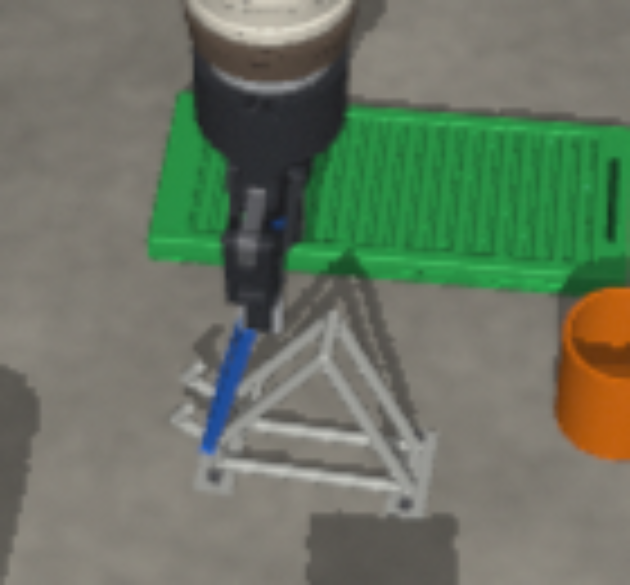

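play_rows --rows '[[[0,0.55,0],0,5],[[0.15,1.1,0],0,5],[[0.35,1.65,0],0,5],[[0.6,2.2,0],0,5],[[0.85,2.7,0],0,5],[[1.1,3.2,0],0,5],[[1.4,3.7,0],0,5],[[1.7,4.2,0],0,5],[[1.7,4.2,0],0,5]]'

```text
time: 11.58
ee_pos: [0.5633, -0.0638, 0.1277]
tcp_rot: [89.1, 89.9, 177.7]
wrist_force: [0.3, -0.6, 3.3]
opening: 0.0572
```

```bash
cat > tilt.py <<'E'
from pan import *
def tilt(lo,hi,png=None):
    q=panel(lo,hi); # side edge nearest camera (+y)
    c=q.mean(0);w,v=np.linalg.eigh(np.cov((q-c).T))
    n=v[:,0];n=n*np.sign(n[2] or 1)
    print('n pts',len(q),'normal',n.round(3),'tilt of panel from vertical',np.degrees(np.arcsin(abs(n[2]))).round(1),'min',q.min(0).round(4),'max',q.max(0).round(4),'sd',np.sqrt(w).round(4))
    return q
E
python3 - <<'E'
from tilt import *
print(bot.get_obs()['wrist_force'],bot.get_obs()['ee_pos'])
tilt([.5,-.12,.02],[.72,0,.25])
p,d=bot.camera('side');cv2.imwrite('pics/s6.png',cv2.resize(p[170:300,260:400],None,fx=4.5,fy=4.5))
E
```

```text
[ 0.31038605 -0.56492581  3.33947609] [ 0.56330156 -0.06382019  0.12771844]
n pts 222 normal [0.847 0.007 0.531] tilt of panel from vertical 32.1 min [ 0.5565 -0.0953  0.032 ] max [ 0.6431 -0.0045  0.1969] sd [0.0029 0.0228 0.0409]
```

View pics/s6.png

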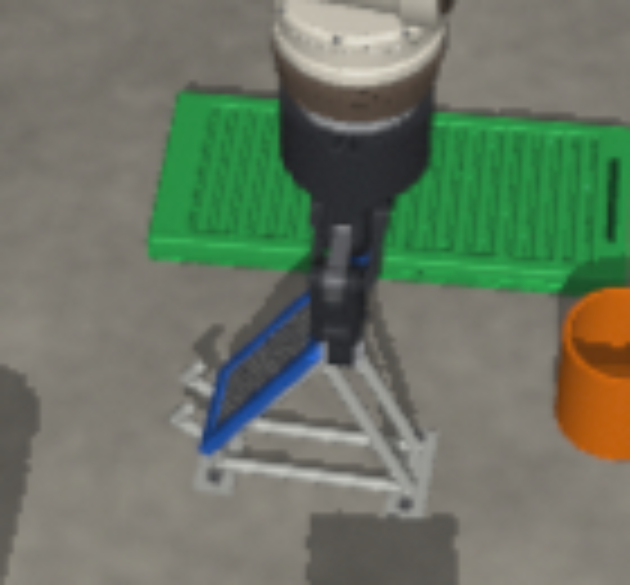

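play_rows --rows '[[[0.15,0.2,0],0,5],[[0.25,0.4,0],0,5],[[0.25,0.4,0],0,5],[[0.25,0.4,0],0,5]]'

```text
time: 12.02
ee_pos: [0.5608, -0.0637, 0.126]
tcp_rot: [-95.9, 90.0, -7.3]
wrist_force: [-0.6, -0.3, 5.5]
opening: 0.0572
```

Run:
```python
from tilt import *
print(bot.get_obs()['wrist_force'],bot.get_obs()['ee_pos'])
tilt([.5,-.12,.02],[.72,0,.25])
```

```text
[-0.6082003  -0.28889721  5.49524542] [ 0.56080572 -0.06374838  0.12599401]
n pts 235 normal [0.839 0.01  0.544] tilt of panel from vertical 33.0 min [ 0.5506 -0.0939  0.0326] max [ 0.6417 -0.0308  0.204 ] sd [0.0032 0.0226 0.0426]
```

play_rows --rows '[[[0,0,0],0,6],[[0,0,0],0,6.5],[[0,0,0],0,8],[[0,0,0],0,8.5],[[0,0,0],0,8.5],[[0,0,0],0,8.5],[[-2,0,0],0,8.5],[[-5,0,0],0,8.5],[[-8,0,0],0,8.5],[[-11,0,0],0,8.5],[[-12,0,0],0,8.5],[[-12,0,0],0,8.5]]'

```text
time: 13.07
ee_pos: [0.5616, -0.0639, 0.2488]
tcp_rot: [-95.3, 89.7, -6.7]
wrist_force: [0.6, 0.3, -0.1]
opening: 0.085
```

Run:
```python
from tilt import *
print(bot.get_obs()['wrist_force'],bot.get_obs()['ee_pos'])
q=tilt([.5,-.12,.02],[.72,0,.18])
print(q.mean(0),np.median(q,0), proj('side',[.598,-.065,.095]))
go([.567,-.0643,.126],88.6)
p,d=bot.camera('side');cv2.imwrite('pics/s7.png',cv2.resize(p[170:300,260:400],None,fx=4.5,fy=4.5))
```

```text
[ 0.59637439  0.34764035 -0.13897152] [ 0.56159377 -0.06385248  0.24875418]
n pts 432 normal [0.819 0.01  0.573] tilt of panel from vertical 35.0 min [ 0.5503 -0.0963  0.0335] max [ 0.6426 -0.0308  0.1628] sd [0.0023 0.0211 0.05  ]
[ 0.58819465 -0.05797465  0.11129743] [ 0.5780237  -0.05250678  0.12673168] [[323.03860269 247.97502554]]
shift cm [12.04 -0.56 -0.03] jaw now 88.59 turn -0.01 q6 -5.1 t 13.1167
```

View pics/s7.png

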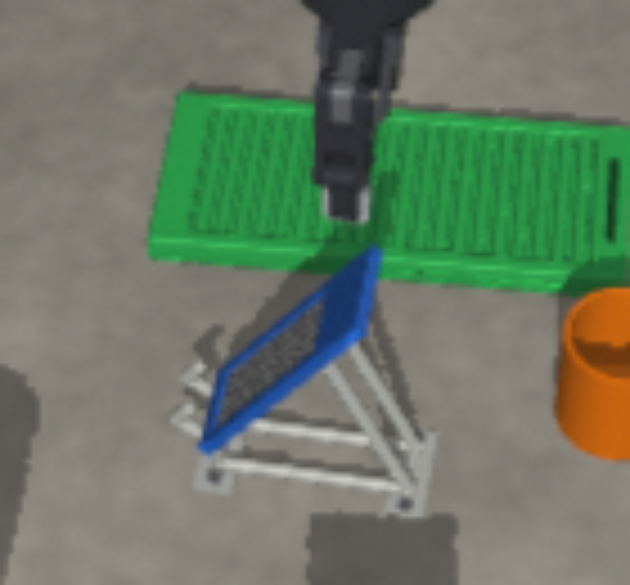

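The screen sits at 35.0° on the ledge (side crop 205,445 to 378,255), released. I'll let it drain for a few seconds and meanwhile measure where the fingertips really are.

play_rows --rows '[[[0,0,0],0,8.5],[[0,0,0],0,8.5],[[0,0,0],0,8.5],[[0,0,0],0,8.5],[[0,0,0],0,8.5],[[0,0,0],0,8.5],[[0,0,0],0,8.5],[[0,0,0],0,8.5],[[0,0,0],0,7],[[0,0,0],0,6.2],[[0,0,0],0,6.2],[[0,0,0],0,6.2]]'

```text
time: 14.17
ee_pos: [0.5606, -0.0638, 0.2458]
tcp_rot: [-124.5, 90.0, -35.9]
wrist_force: [-0.0, 1.1, -0.2]
opening: 0.0618
```

play_rows --rows '[[[0,0,0],0,6.2],[[0,0,0],0,6.2],[[0,0,0],0,6.2],[[0,0,0],0,6.2],[[0,0,0],0,6.2],[[0,0,0],0,6.2],[[0,0,0],0,6.2],[[0,0,0],0,6.2],[[0,0,0],0,6.2],[[0,0,0],0,6.2],[[0,0,0],0,6.2],[[0,0,0],0,6.2]]'

```text
time: 15.17
ee_pos: [0.5606, -0.0638, 0.2458]
tcp_rot: [-58.3, 90.0, 30.3]
wrist_force: [-0.7, 0.3, 0.4]
opening: 0.0618
```

Run:
```python
from tilt import *
print(bot.get_obs()['ee_pos'],bot.get_obs()['opening'])
p,d=bot.camera('side');P=cloud('side',d)
m=(d>0)&(abs(P[...,0]-.5616)<.02)&(abs(P[...,1]+.064)<.07)&(P[...,2]>.2)&(P[...,2]<.34)
for s in(-1,1):
    k=m&((P[...,1]+.064)*s>0);q=P[k];print(s,len(q),np.sort(q[:,2])[:12].round(4),q[np.argsort(q[:,2])[:3]].round(4))
tilt([.5,-.12,.02],[.72,0,.18])
cv2.imwrite('pics/s8.png',cv2.resize(p[150:280,280:400],None,fx=4.5,fy=4.5))
```

```text
[ 0.56063614 -0.06375944  0.24578672] 0.061846817897158894
-1 14 [0.2583 0.2586 0.2624 0.2624 0.2627 0.2633 0.2648 0.266  0.2674 0.2697
 0.2704 0.2734] [[ 0.5472 -0.0946  0.2583]
 [ 0.5468 -0.0912  0.2586]
 [ 0.5472 -0.0937  0.2624]]
1 307 [0.2493 0.2513 0.2514 0.2525 0.2533 0.2541 0.2549 0.2588 0.259  0.2591
 0.2592 0.2604] [[ 0.5653 -0.029   0.2493]
 [ 0.5629 -0.0275  0.2513]
 [ 0.5698 -0.0294  0.2514]]
n pts 431 normal [0.818 0.011 0.575] tilt of panel from vertical 35.1 min [ 0.5506 -0.0981  0.0348] max [ 0.6421 -0.0322  0.1622] sd [0.0022 0.0212 0.0498]
```

View pics/s8.png

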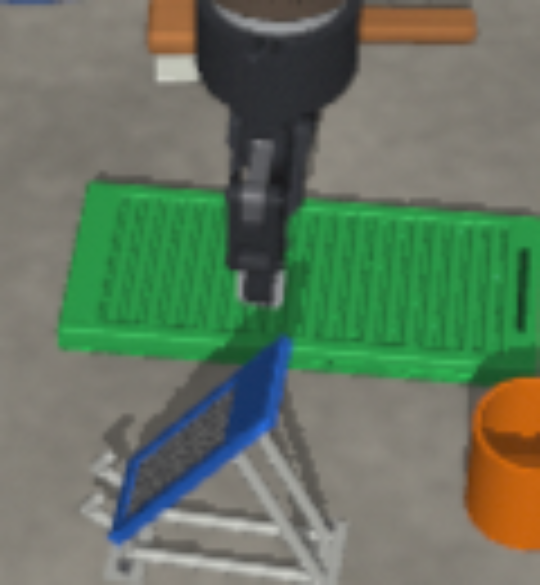

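play_rows --rows '[[[0,-0.1,0],0,8.3],[[2,-0.1,0],0,8.3],[[5,-0.1,0],0,8.3],[[8,-0.1,0],0,8.3],[[10,-0.1,0],0,8.3],[[10.9,-0.1,0],0,8.3],[[10.9,-0.1,0],0,7],[[10.9,-0.1,0],0,6],[[10.9,-0.1,0],0,5],[[10.9,-0.1,0],0,5],[[10.9,-0.1,0],0,5],[[10.9,-0.1,0],0,5]]' --squeeze 40

```text
time: 16.27
ee_pos: [0.5622, -0.0639, 0.1384]
tcp_rot: [-96.0, 89.9, -7.4]
wrist_force: [-2.2, 0.8, 6.5]
opening: 0.0564
```

Run:
```python
from tilt import *
o=bot.get_obs();print(o['wrist_force'],o['ee_pos'],o['opening'])
p,d=bot.camera('side');cv2.imwrite('pics/s9.png',cv2.resize(p[150:280,280:400],None,fx=4.5,fy=4.5))
```

```text
[-2.18203951  0.84583052  6.47987158] [ 0.56219393 -0.06385737  0.13835902] 0.05638514528359071
```

View pics/s9.png

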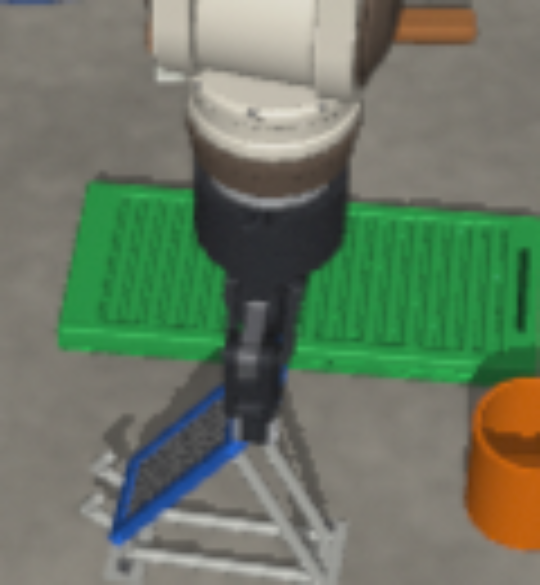

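play_rows --rows '[[[-0.4,0.2,0],0,5],[[-1,0.5,0],0,5],[[-1.8,1,0],0,5],[[-2.8,1.6,0],0,5],[[-4,2.2,0],0,5],[[-5.5,2.5,0],0,5],[[-7,2.5,0],0,5],[[-9,2.5,0],0,5],[[-11,2.5,0],0,5],[[-12,2.5,0],0,5],[[-12,2.5,0],0,5]]'

```text
time: 17.23
ee_pos: [0.537, -0.0633, 0.26]
tcp_rot: [-95.3, 89.7, -6.7]
wrist_force: [0.7, 0.2, -0.4]
opening: 0.0567
```

Run:
```python
from tilt import *
o=bot.get_obs();print(o['wrist_force'],o['ee_pos'],o['opening'])
p,d=bot.camera('side');cv2.imwrite('pics/s10.png',cv2.resize(p[60:280,220:420],None,fx=2.7,fy=2.7))
q=tilt([.5,-.12,.1],[.72,0,.4])
go([.5625,-.271,.258],88.2)
```

```text
[ 0.67133378  0.24079704 -0.42915341] [ 0.53702727 -0.0632589   0.26002539] 0.056657703249829036
n pts 265 normal [0.828 0.01  0.56 ] tilt of panel from vertical 34.1 min [ 0.522  -0.0932  0.1516] max [ 0.6159 -0.0297  0.3255] sd [0.0029 0.0219 0.04  ]
shift cm [ -0.13  -3.1  -20.71] jaw now 88.59 turn 0.39 q6 -5.3 t 17.3333
```

View pics/s10.png

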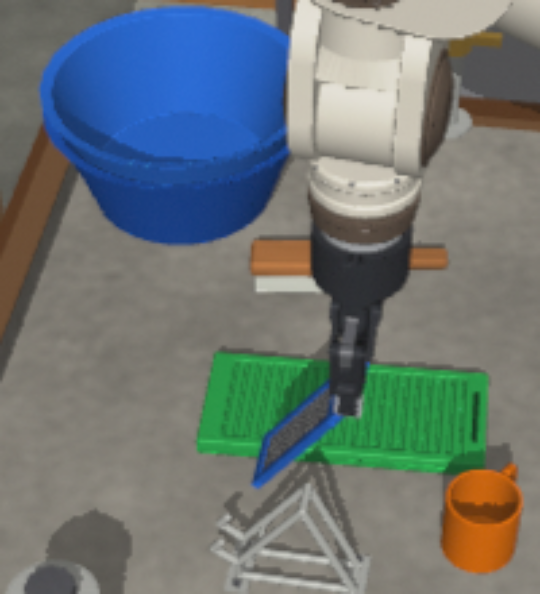

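Run:
```python
from h import *
go([.5585,-.2711,.2],91.8)
```

```text
shift cm [  5.67  -2.7  -20.73] jaw now 88.59 turn -3.21 q6 -5.3 t 17.3333
```

play_rows --rows '[[[0,-0.4,-2],-0.5,5],[[0,-0.8,-5],-1,5],[[0,-1.2,-8],-1.5,5],[[0.5,-1.6,-11],-2,5],[[1,-2,-14],-2.5,5],[[2,-2.3,-17],-3,5],[[3.5,-2.6,-19.5],-3.2,5],[[5,-2.7,-20.7],-3.2,5],[[5.6,-2.7,-20.7],-3.2,5],[[5.6,-2.7,-20.7],-3.2,5],[[5.6,-2.7,-20.7],-3.2,5]]'

```text
time: 18.25
ee_pos: [0.5581, -0.2699, 0.2002]
tcp_rot: [55.0, 89.9, 146.8]
wrist_force: [-0.2, 0.0, -0.8]
opening: 0.0567
```

Run:
```python
from tilt import *
o=bot.get_obs();print(o['wrist_force'],o['ee_pos'],o['opening'])
go([.5585,-.2711,.135],91.8)
p,d=bot.camera('side');cv2.imwrite('pics/s11.png',cv2.resize(p[60:280,220:420],None,fx=2.7,fy=2.7))
p,d=bot.camera('top');cv2.imwrite('pics/t11.png',cv2.resize(p[170:320,300:480],None,fx=4,fy=4))
q=tilt([.5,-.32,.06],[.72,-.22,.4])
```

```text
[-0.16081935  0.0250576  -0.84387122] [ 0.55808709 -0.26994322  0.20018125] 0.05665867522635759
shift cm [ 6.52 -0.05 -0.12] jaw now 91.8 turn -0.0 q6 -27.6 t 18.25
n pts 230 normal [0.822 0.059 0.566] tilt of panel from vertical 34.5 min [ 0.5612 -0.2988  0.0961] max [ 0.638  -0.2342  0.202 ] sd [0.0022 0.0224 0.0386]
```

View pics/s11.png

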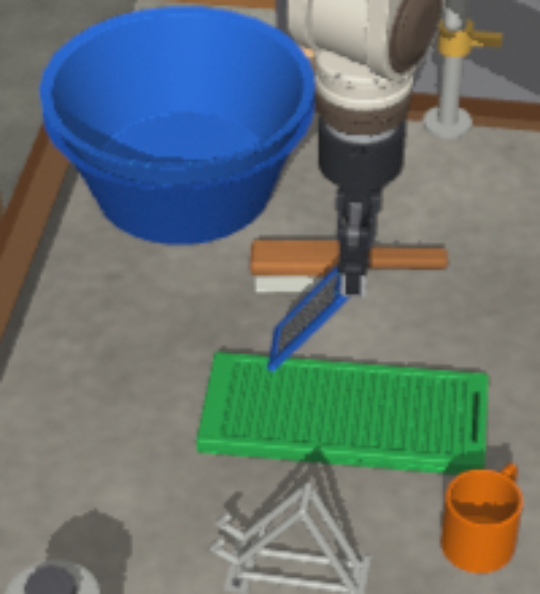

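View pics/t11.png

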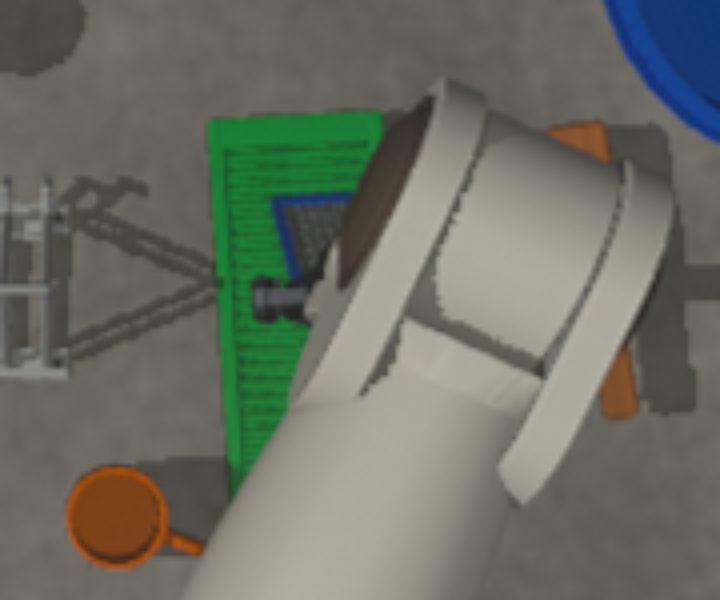

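play_rows --rows '[[[2,0,-0.1],0,5],[[4,0,-0.1],0,5],[[5.8,0,-0.1],0,5],[[6.8,0,-0.1],0,5],[[7.1,0,-0.1],0,5],[[7.3,0,-0.1],0,5],[[7.3,0,-0.1],0,5]]' --squeeze 30

```text
time: 18.98
ee_pos: [0.5589, -0.2717, 0.1287]
tcp_rot: [-115.8, 89.9, -24.0]
wrist_force: [0.8, 1.1, -1.2]
opening: 0.0568
```

Run:
```python
from tilt import *
o=bot.get_obs();print(o['wrist_force'],o['ee_pos'],o['opening'])
q=tilt([.5,-.32,.015],[.72,-.22,.3])
```

```text
[ 0.8075595   1.07633781 -1.23373099] [ 0.55893243 -0.27165286  0.12873437] 0.05683958234154123
n pts 207 normal [0.82  0.052 0.569] tilt of panel from vertical 34.7 min [ 0.5622 -0.3025  0.0244] max [ 0.6375 -0.2351  0.1261] sd [0.0022 0.0227 0.0382]
```

play_rows --rows '[[[0.3,0,0],0,5],[[0.65,0.5,0],0,5],[[1,1.05,0],0,5],[[1.4,1.5,0],0,5],[[1.8,1.95,0],0,5],[[2.2,2.35,0],0,5],[[2.65,2.75,0],0,5],[[3.1,3.15,0],0,5],[[3.6,3.5,0],0,5],[[4.1,3.85,0],0,5],[[4.6,4.15,0],0,5],[[4.6,4.15,0],0,5]]'

```text
time: 20.03
ee_pos: [0.516, -0.273, 0.0805]
tcp_rot: [70.5, 89.9, 162.2]
wrist_force: [-2.2, -1.7, 2.6]
opening: 0.0571
```

Run:
```python
from tilt import *
o=bot.get_obs();print(o['wrist_force'],o['ee_pos'],o['opening'])
q=tilt([.45,-.32,.015],[.72,-.22,.3])
p,d=bot.camera('side');cv2.imwrite('pics/s12.png',cv2.resize(p[100:260,240:440],None,fx=3.4,fy=3.4))
```

```text
[-2.23962485 -1.70942265  2.56970965] [ 0.51595462 -0.27301322  0.08052816] 0.05709517084614633
n pts 320 normal [0.489 0.041 0.871] tilt of panel from vertical 60.6 min [ 0.5264 -0.3054  0.0237] max [ 0.64   -0.2349  0.094 ] sd [0.0027 0.0226 0.0433]
```

View pics/s12.png

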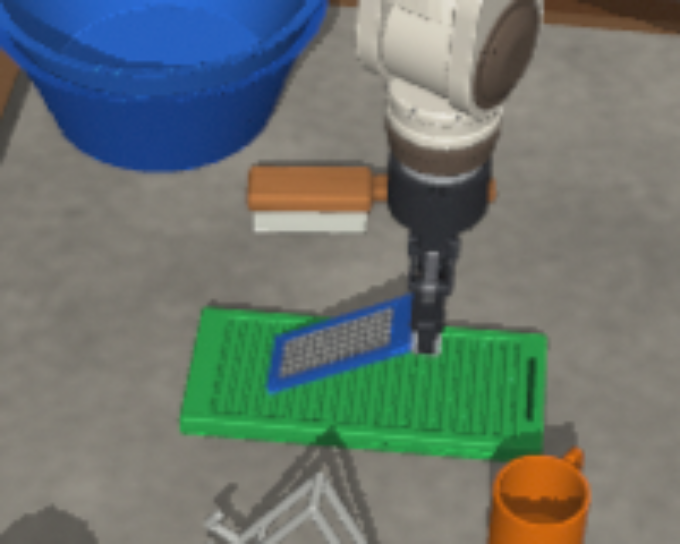

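play_rows --rows '[[[0.5,0.3,0],0,5],[[1.05,0.55,0],0,5],[[1.6,0.8,0],0,5],[[2.15,1,0],0,5],[[2.7,1.2,0],0,5],[[3.25,1.4,0],0,5],[[3.8,1.5,0],0,5],[[4.35,1.6,0],0,5],[[4.85,1.7,0],0,5],[[5.3,1.75,0],0,5],[[5.3,1.75,0],0,5]]'

```text
time: 21.05
ee_pos: [0.4993, -0.2735, 0.0276]
tcp_rot: [57.3, 89.9, 149.1]
wrist_force: [-1.4, 0.3, 2.0]
opening: 0.0564
```

Run:
```python
from tilt import *
o=bot.get_obs();print(o['wrist_force'],o['ee_pos'],o['opening'])
q=tilt([.42,-.32,.015],[.72,-.22,.3])
p,d=bot.camera('side');cv2.imwrite('pics/s13.png',cv2.resize(p[100:260,240:440],None,fx=3.4,fy=3.4))
```

```text
[-1.35316097  0.2524569   1.96033474] [ 0.49927574 -0.2734738   0.02762458] 0.056440224350602135
n pts 394 normal [0.119 0.04  0.992] tilt of panel from vertical 82.8 min [ 0.5084 -0.3037  0.0159] max [ 0.6419 -0.2362  0.0481] sd [0.0035 0.0219 0.0444]
```

View pics/s13.png

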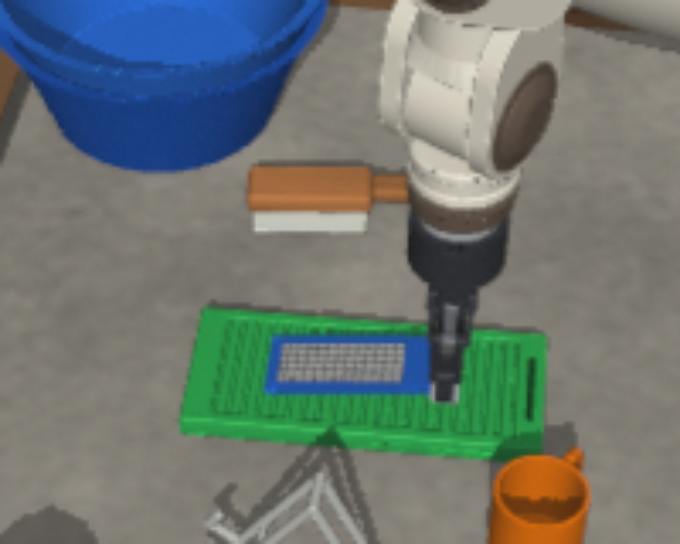

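play_rows --rows '[[[0.3,0.03,0],0,5],[[0.6,0.05,0],0,5],[[0.8,0.05,0],0,5],[[0.8,0.05,0],0,5]]'

```text
time: 21.48
ee_pos: [0.499, -0.2735, 0.0203]
tcp_rot: [39.2, 90.0, 131.0]
wrist_force: [-0.6, -0.4, 1.2]
opening: 0.0568
```

Run:
```python
from tilt import *
o=bot.get_obs();print(o['wrist_force'],o['ee_pos'],o['opening'])
q=tilt([.42,-.32,.015],[.72,-.22,.3])
```

```text
[-0.63701259 -0.38512009  1.22189071] [ 0.49903985 -0.27353383  0.02030573] 0.056769176141814814
n pts 381 normal [0.063 0.012 0.998] tilt of panel from vertical 86.3 min [ 0.5077 -0.3036  0.0192] max [ 0.6424 -0.237   0.0675] sd [0.0037 0.0228 0.0446]
```

play_rows --rows '[[[0.15,0,0],0,5],[[0.3,0,0],0,5],[[0.3,0,0],0,5]]'

```text
time: 21.78
ee_pos: [0.4991, -0.2736, 0.0175]
tcp_rot: [-20.0, 90.0, 71.8]
wrist_force: [-0.2, -0.0, 1.4]
opening: 0.0567
```

Run:
```python
from tilt import *
o=bot.get_obs();print(o['wrist_force'],o['ee_pos'],o['opening'])
q=tilt([.42,-.32,.015],[.72,-.22,.3])
```

```text
[-0.23491208 -0.01021462  1.40971478] [ 0.499131   -0.27359432  0.01754766] 0.05671898921873812
n pts 387 normal [0.047 0.018 0.999] tilt of panel from vertical 87.1 min [ 0.5079 -0.3036  0.0167] max [ 0.6423 -0.2335  0.0719] sd [0.0043 0.0224 0.0445]
```

Still no tip contact. I'll go on in 1 mm steps.

play_rows --rows '[[[0.1,0,0],0,5],[[0.15,0,0],0,5],[[0.15,0,0],0,5]]'

```text
time: 22.08
ee_pos: [0.4991, -0.2736, 0.0162]
tcp_rot: [19.1, 90.0, 110.9]
wrist_force: [-0.8, 0.3, 1.5]
opening: 0.0566
```

play_rows --rows '[[[0.1,0,0],0,5],[[0.1,0,0],0,5]]'

```text
time: 22.25
ee_pos: [0.4992, -0.2737, 0.0158]
tcp_rot: [-115.1, 90.0, -23.3]
wrist_force: [-2.7, 0.5, 6.5]
opening: 0.0572
```

Run:
```python
from tilt import *
o=bot.get_obs();print(o['wrist_force'],o['ee_pos'],o['opening'])
q=tilt([.42,-.32,.015],[.72,-.22,.06])
p,d=bot.camera('side');P=cloud('side',d);hsv=cv2.cvtColor(p,cv2.COLOR_BGR2HSV)
for x in np.arange(.49,.65,.02):
    m=(d>0)&(hsv[...,0]>100)&(hsv[...,0]<130)&(hsv[...,1]>120)&(abs(P[...,0]-x)<.01)&(P[...,1]>-.32)&(P[...,1]<-.22)
    print(x.round(2),m.sum(),np.median(P[m][:,2]).round(4) if m.any() else '')
m=(hsv[...,0]>50)&(hsv[...,0]<75)&(hsv[...,1]>130)&(P[...,2]>.01);print('board',np.median(P[m][:,2]))
```

```text
[-2.73102864  0.45643336  6.451996  ] [ 0.49916482 -0.273654    0.01584036] 0.05715699856965074
n pts 379 normal [0.033 0.03  0.999] tilt of panel from vertical 87.4 min [ 0.5089 -0.3044  0.0164] max [ 0.6416 -0.2359  0.0396] sd [0.0034 0.0224 0.0443]
0.49 0 
0.51 60 0.031
0.53 89 0.0303
0.55 41 0.0301
0.57 36 0.0295
0.59 42 0.0289
0.61 39 0.0283
0.63 65 0.0282
0.65 9 0.0275
board 0.01890229650069286
```

play_rows --rows '[[[-0.05,0,0],0,5.7],[[-0.05,0,0],0,5.8],[[-0.05,0,0],0,6],[[-0.05,0,0],0,6.4],[[-0.05,0,0],0,7.2],[[-0.05,0,0],0,8],[[-0.05,0,0],0,8],[[-2,0,0],0,8],[[-5,0,0],0,8],[[-9,0,0],0,8],[[-13,0,0],0,8],[[-16,0,0],0,8]]' --squeeze 20

```text
time: 23.35
ee_pos: [0.4993, -0.2737, 0.1787]
tcp_rot: [-121.0, 89.9, -29.2]
wrist_force: [0.7, 0.8, -0.1]
opening: 0.0799
```

Run:
```python
from h import *
o=bot.get_obs();print(o['wrist_force'],o['ee_pos'],o['opening'])
go([.40,0,.3]);go([.32,-.02,.35])
```

```text
[ 0.73170503  0.82077688 -0.10154137] [ 0.49925343 -0.27371819  0.17869195] 0.07994257225428444
shift cm [-12.18   9.04  27.65] jaw now 91.79 turn 0 q6 -30.5 t 23.35
shift cm [-17.2   17.09  25.9 ] jaw now 91.79 turn 0 q6 -30.5 t 23.35
```

Now I'll move the arm clear so both cameras can see.

play_rows --rows '[[[-6,2,0],0,8],[[-12,5,2],0,8],[[-12,9,2],0,8],[[-12,13,2],0,8],[[-12,15,3],0,8],[[-12,16,5],0,8],[[-12,16,8],0,8],[[-12,16,12],0,8],[[-12,16,16],0,8],[[-12,16,20],0,8],[[-12,16,20],0,8]]'

```text
time: 24.27
ee_pos: [0.3324, -0.0734, 0.2961]
tcp_rot: [-57.8, 89.9, 34.4]
wrist_force: [0.1, -0.0, -0.2]
opening: 0.08
```

Run:
```python
from h import *
o=bot.get_obs();print(o['wrist_force'],o['ee_pos'],o['time'])
for n in('top','side'):
    p,d=bot.camera(n);P=cloud(n,d);hsv=cv2.cvtColor(p,cv2.COLOR_BGR2HSV);cv2.imwrite(f'pics/{n}_end.png',p)
    m=(d>0)&(hsv[...,0]>100)&(hsv[...,0]<130)&(hsv[...,1]>110)&(P[...,0]>.42)&(P[...,0]<.72)&(P[...,1]>-.34)&(P[...,1]<-.2)&(P[...,2]<.1)
    q=P[m];c,s,a=cv2.minAreaRect((q[:,:2]*1000).astype(np.float32));print(n,np.round(c,1),np.round(s,1),round(a,1),'z',np.percentile(q[:,2],[5,50,95]).round(4))
    b=np.linalg.lstsq(np.c_[q[:,:2],np.ones(len(q))],q[:,2],rcond=None)[0];print('plane slopes',np.degrees(b[:2]).round(2))
    g=(d>0)&(hsv[...,0]>50)&(hsv[...,0]<75)&(hsv[...,1]>130)&(P[...,2]<.03)&(P[...,2]>.012)&(P[...,0]<.8)&(P[...,0]>.3)&(P[...,1]<-.15)
    c,s,a=cv2.minAreaRect((P[g][:,:2]*1000).astype(np.float32));print('board',np.round(c,1),np.round(s,1),round(a,1))
```

```text
[ 0.12890783 -0.02366271 -0.15460502] [ 0.33242642 -0.07341835  0.29606761] 24.2667
top [ 568.3 -271.9] [148.6  60.3] 1.3 z [0.0232 0.0289 0.0336]
plane slopes [-0.4   0.96]
board [ 562.8 -271.6] [287.5 130.3] 1.8
side [ 567.4 -271.9] [148.6  67.9] 1.4 z [0.0218 0.0276 0.032 ]
plane slopes [-0.56 -0.91]
board [ 561.9 -270.7] [288.5 139. ] 1.4
```

View pics/top_end.png

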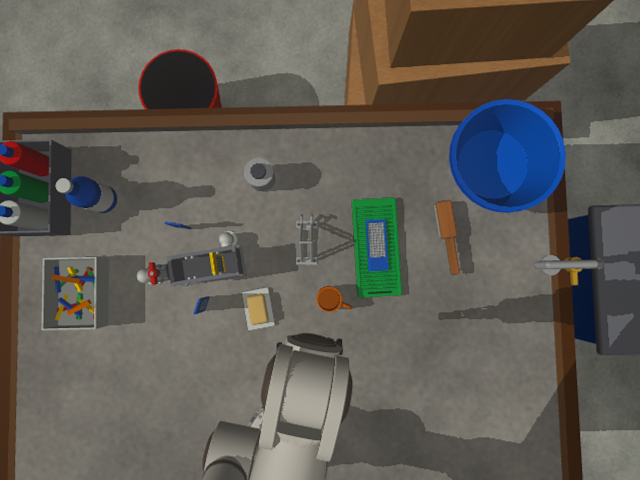

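View pics/side_end.png

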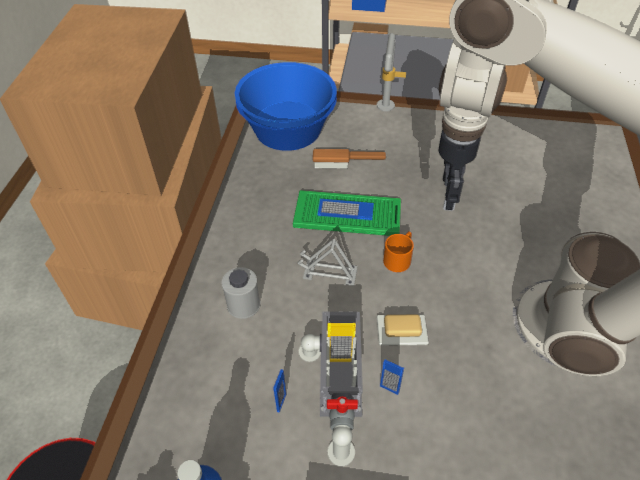

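Run:
```python
from h import *
for n in('top','side'):
    p,d=bot.camera(n);P=cloud(n,d);h=cv2.cvtColor(p,cv2.COLOR_BGR2HSV)
    m=(d>0)&(h[...,0]<5)&(h[...,1]>150)&(h[...,2]>60)&(abs(P[...,0]-.5)<.05)&(P[...,1]>.3)&(P[...,1]<.4)&(P[...,2]>.138)
    q=P[m][:,:2];q=q-q.mean(0);w,v=np.linalg.eigh(q.T@q);print(n,np.degrees(np.arctan2(v[1,1],v[0,1])))
    m=(d>0)&(h[...,0]>20)&(h[...,0]<35)&(h[...,1]>120)&(P[...,2]>.14)&(abs(P[...,0]-.52)<.05)&(P[...,1]>.15)&(P[...,1]<.25);print(P[m].mean(0),P[m][:,2].max())
bot.job_done()
```

```text
top -171.3841730532819
[0.52403534 0.18254334 0.15479641] 0.16240297594248387
side -172.18570794647243
[0.52089785 0.18513297 0.1514686 ] 0.16007074291798395
the job is handed in; nothing more can be done
```

I did the whole job in the order asked and handed it in at about 24 s of the 69 s allowed.

- **Valve:** I turned it clockwise until the wrist torque rose at its stop. The last pictures put the bar at 7.8–8.6°, and the trap's cross direction is 8.2°, so it is shut.
- **Drip stand:** I slid the blue screen straight up out of its slots and leaned it on the stand, blue bar uppermost. I let go, and it drained untouched for about 2.5 s. It measured 35° on the stand before I picked it up again.
- **Washboard:** The screen lies flat and lengthways on the ribs. It is about 5.5 mm off the board's middle lengthways, within about 1 mm across, and within 0.5° of the board's direction. I let go when its upper end was about 3.5 mm above the ribs, because the fingertips were already touching the board.
- **Everything else:** In the last pictures the yellow screen is in its slot. The brush, tin, dish, mug and the two small blue screens look unmoved, though I only checked those by eye. The arm is clear of everything.

No check failed. The two cameras disagree by 1–3 mm, which is about what their calibration allows.

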